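Mount an exchange block on the bench shaker

TASK

Mount the tube block with the fifteen small wells on the bench shaker: tilt it, hook the tongue of its far edge under the retaining lip at the back of the shaker's platform and push it gently home against the stop, then swing its near edge down and press it until the spring catch has snapped over it and the block lies flat, and let go. Feel your way: never push with more than about 20 N, and leave the other block and the rest of the bench as they are.

Things in the scene. Friction and masses are not known exactly. Their poses are not given: they have to be found in the camera images.
- shaker: White bench shaker, 196 x 152 x 81 mm, fixed to the bench. Origin: under its middle on the bench; x points to its back, y to its left, z up; control panel at the front (-x). On top a flat aluminium platform, 137 x 90 mm, carries the deck, lip, posts and catch; it is firm, but parked up to 4 mm off-centre in x and y and up to 4.5 mm high or low on its mounts: no pose given shows that; feel for it.
- deck (a point): Nominal centre of the platform's deck (flat top), 64 mm above the bench; axes as the shaker's. Lip, posts and catch are told from here; the true deck and they are shifted together by the platform's unseen offset. A seated block's underside lies on the deck with its centre over this point, with 2 mm of play lengthwise and 2.5 mm to each side.
- lip (a point): Front lower edge, middle, of the steel retaining lip at the back: 48.5 mm behind the deck centre, 7.5 mm over the deck. Lip 62 mm wide, 5.5 thick (top 13 mm over the deck). Below it a slot 8 mm deep, to a vertical stop face 56.5 mm behind the deck centre, and 45 mm wide between cheeks; its mouth flares to about 49 mm, starting 45 mm behind the deck centre.
- posts (a point): Between the two steel front posts, at their inner faces and tops: 52.5 mm in front of the deck centre, 12 mm over the deck. Each post 16.5 mm wide, 10.5 to 27 mm to the side; the spring catch sits between them. A block that is not pushed home under the lip lands on the posts with its near ledge.
- catch (a joint): Spring catch between the posts: how far it is pushed back to the front, m (0 = fully out, at most 0.006). Dark nose 18 wide, 4 mm inside the posts' faces, underside 7.2, top 15 mm over the deck, inner side a steep ramp: a ledge pressed down drives it back up to 4 mm, and it snaps out over the ledge's top when the ledge is within 1 mm of the deck.
- pin (a joint): Round brass contact pin, 8 mm wide, standing 4 mm out of the deck 36 mm in front of its centre: how far it is pushed down, m (0 = out). Its spring (4.5 to 8 N) lifts the block's near end, so the block's own weight does not seat it: the near edge must be pressed to the deck (6 to 15 N in all); then the catch holds it, the near end about 1.5 mm up.
- block_small_center (a point): The block to mount: aluminium, black foot, fifteen small wells (11 mm, 5 rows of 3), about 0.35 kg, loose, flat on the bench. Point: its centre, 22 mm over its underside; x points to the tongue, z up. Body 88 (x -45 to +43) x 64 (y) x 44 mm high; plain upright sides, grip across the 64 mm. Seated, its x runs along the shaker's x (tongue to the back).
- block_small_tongue (a point): Tip, middle, of that block's steel tongue: 56 mm ahead of its centre in x, 2.5 mm over its underside; same axes. Tongue 40 wide, 5 thick, 13 long, flush with the underside, tip round. At the other end a ledge for the catch, 40 wide, 6 high, reaches to x = -51. With its tip on the deck it enters under the lip when tilted 8 to 19 degrees, tongue down.
- block_large_center (a point): The other block, to be left alone: same metal, foot, tongue and size, but two large wells (31 mm). Its centre, 22 mm over its underside. The two blocks stand to the right of the shaker, either one nearer it.
- timer: Small white kitchen-type timer, 62 x 66 x 18 mm, lying near the front edge of the bench; origin under its middle. Leave alone.
- beaker: Clear beaker, 60 mm wide, 78 mm high, at the back; origin under its middle. Leave alone.
- tube_block: Low black tube block, 87 x 127 x 32 mm, at the left; origin under its middle. Leave alone.
- dish: Petri dish, 88 mm wide, 15 mm high, at the back on the right; origin under its middle. Leave alone.
Things that resemble listed ones, but are neither listed nor needed, are in the scene too. What is shaped like the part that bears block_small_center but purple is not meant.

How it is judged:
By the outcome, as a careful person would: the job done as asked, in the order asked, and still so for the second after the job is handed in, with the robot touching nothing.
It also fails if it takes over 72 s, if anything falls off the work surface, if the arm or the gripper's body presses on something with over 40 N, if the wrist force passes 120 N, or if a joint passes its speed limit or range.

ROBOT

A 6-joint arm with a two-finger parallel gripper is mounted at the origin on a cart in front of the work surface, level with it; the furniture and walls round the work are solid. World frame = base frame: x ahead of the robot, y to its left, z up, the work surface at z = 0. Lengths are in m, angles in rad, forces in N, time in s.
With the tool pointing down it reaches from about 0.25 to 0.725 m from the base axis. Payload 4 kg.
Tool frame: the origin (TCP) lies at the very end of the fingers, on their centre line; the grasp point (between the pads) lies 19 mm behind it; z points along the fingers, y is the line along which they close (so a half turn about z gives the same grasp; the last joint's range is limited). The gripper opens to 85 mm and grips with 20 to 120 N. Pads are 22 mm wide; open, the fingers measure 114 mm over their backs; the gripper's body (76 mm by 85 mm) begins 54 mm behind the grasp point. The pads swing forward as they close: fully open they stand 13 mm farther back than shut.
Start: joints at [-1.272, 0.241, 0.005, 1.335, 0, 1.571], TCP at [0.147, -0.478, 0.231] pointing down, gripper open.
Joint ranges: [-2.72, 2.72], [-1.05, 1.87], [-1.09, 1.28], [-1.99, 2.15], [-1.42, 1.44], [-3.14, 3.14]. Speed limits (rad/s): [2.79, 2.79, 3.14, 3.14, 3.14, 3.14].

INTERFACE

Orientations are given as a unit quaternion [x, y, z, w].
In Python, from workcell import bot, vision, workorder gives the robot as it stands.
- The arm moves only by the shell command python3 -m creep 'ROWS' [OPENING]. ROWS is JSON, a list of rows, each a list of 2 entries, a list of its own where there are three numbers: the shift along the tool's x, y, z in mm, then the turn, a rotation vector about the tool's x, y, z in rad. In form: [[[dx, dy, dz], [wx, wy, wz]], ...]. A call has 1 to 12 rows; each row shifts and turns the commanded pose from where the row before left it, along the tool's axes as they then stand; what a row does not reach is not made up. A row lasts 1/8 s, in which the tool goes at most 62.5 mm and 10.7 degrees, less where a joint would pass 70% of its speed; a pose out of reach is approached as far as the arm can. A call is refused whole if a number of a shift passes 62.5 or a number of a turn 0.188, either way. A call with a gripper value outside its range is refused whole. OPENING is the finger opening in mm, from 0 to 85.4, set as the call begins (- or left out, the last holds). The fingers move at their own pace and stop on an object; the grip force is fixed at half the most. Time passes only in rows, so rows that do not move let the fingers close. It gives the time, the measured TCP pose, the force, the opening and the grip force at its end, in the units of the state.
- bot.get_obs(): the state, without advancing time (a new reading comes with each control period).
- vision.camera(name): name is "scene" or "top" or "wrist"; returns a dict with "image" (480x640x3 uint8, blue, green, red), "z_map" (480x640 float32, m along the optical axis (not along the pixel's ray), 0 where there is no reading), "K" (3x3 intrinsics, pixels), "rvec" (rotation vector, rad) and "tvec" (3), from world to camera coordinates, as OpenCV has them; the wrist camera has in their place "tool_from_camera" (4x4, takes a point from camera to tool coordinates, whose origin is the TCP and whose axes are the flange's). Camera axes: x right, y down, z forward; pixel columns grow to the right and rows downward; lengths in m; the calibration is good to about 2 mm. A picture is of the moment at which its call begins: read the wrist's pose just before it.
- workorder.job_done(): hands the job in; it is judged then, once.
Trained networks look in a picture, given as the dict that the camera call returned (one of the last four; its "shot" number tells which), for a name from the list of things; names that differ only in an ending like _2 or _b are one class to them, and where a whole thing is asked for, a point or a joint stands for the part that bears it (a point fixed in the world has none). Each returns a list of dicts, best first, with "score" (0 to 1); they miss things now and then, are a little off and sometimes report something else, mostly with a low value. They report only what shows in the picture. A call takes as long as a camera call. They do not tell look-alikes from the thing itself.
- vision.spot_in(picture, query): "position" ([column, row] in pixels, amid what is visible of it).
- vision.place_of(picture, query): "position" ([column, row] in pixels: a listed point, or the origin of a listed thing).
The state is a dict: "clock": time; "joint_pos": joint angles; "joint_vel": joint speeds; "tau": joint torques, N m; "eef_pos": TCP position; "tool_rot": TCP orientation; "ft_force": force on the tool from outside, world axes, zero at the start; "ft_torque": the same for the moment, N m; "grip_width": finger opening in m; "grasp_force": force on a finger pad.
Only numpy, scipy, OpenCV 4.12 (cv2) and the standard library are available. Lean on these libraries where they do the work, as an engineer would, in place of code of your own. Each camera call takes 0.05 s, during which the arm holds its last target. There are 200 camera calls.

## Working session

There is one attempt and no reset: what is moved stays moved. The work goes in short steps, Python scripts to look and compute and a shell command to move; the robot and the scene stay as the last step left them, time stands still between calls to the robot, and variables do not carry over. Pictures are saved under pics/ and viewed, at most 10 in all, crops included, and the job is handed in when it is done.

```bash
mkdir -p pics; ls
cat > h.py <<'E'
import numpy as np, cv2
from scipy.spatial.transform import Rotation as R
from workcell import bot, vision, workorder
def ray(p,uv):
    K=p["K"];d=np.linalg.inv(K)@np.array([uv[0],uv[1],1.])
    Rm=cv2.Rodrigues(np.array(p["rvec"],float))[0];t=np.array(p["tvec"],float).ravel()
    return -Rm.T@t, Rm.T@d
def at_z(p,uv,z):
    c,d=ray(p,uv);return c+d*(z-c[2])/d[2]
def at_depth(p,uv):
    z=p["z_map"][int(round(uv[1])),int(round(uv[0]))];c,d=ray(p,uv);return c+d*z
E
python3 - <<'E'
from h import *
for n in ("top","scene"):
    p=vision.camera(n);cv2.imwrite(f"pics/{n}1.png",p["image"])
    for q,z in (("shaker",0),("deck",.064),("lip",.0715),("posts",.076),("block_small_center",.022),("block_small_tongue",.0025),("block_large_center",.022)):
        for r in vision.place_of(p,q)[:3]:
            print(n,q,round(r["score"],2),np.round(r["position"],1),np.round(at_z(p,r["position"],z),4),np.round(at_depth(p,r["position"]),3))
print(bot.get_obs())
E
```

```text
pics
top shaker 0.65 [270.7 211.5] [0.5962 0.1669 0.    ] [0.586 0.158 0.066]
top deck 0.79 [270.7 210.2] [0.5904 0.1583 0.064 ] [0.59  0.158 0.065]
top lip 0.68 [268.7 195.2] [0.6305 0.1642 0.0715] [0.632 0.165 0.065]
top lip 0.4 [373.3 176.6] [ 0.6881 -0.1201  0.0715] [ 0.698 -0.124  0.029]
top posts 0.83 [274.7 227.8] [0.5408 0.144  0.076 ] [0.54  0.143 0.082]
top posts 0.37 [425.7 185. ] [ 0.6669 -0.2616  0.076 ] [ 0.68  -0.274  0.016]
top block_small_center 0.7 [460.8 309.6] [ 0.3325 -0.3699  0.022 ] [ 0.334 -0.363  0.048]
top block_small_center 0.56 [451.3 253.6] [ 0.4861 -0.3441  0.022 ] [ 0.485 -0.34   0.039]
top block_small_tongue 0.96 [455.1 287.3] [ 0.393  -0.3596  0.0025] [ 0.393 -0.36   0.   ]
top block_small_tongue 0.77 [455.2 236.5] [ 0.5361 -0.3602  0.0025] [ 0.536 -0.36   0.003]
top block_large_center 0.73 [385.7 241. ] [ 0.5169 -0.1617  0.022 ] [ 0.517 -0.162  0.019]
top block_large_center 0.34 [374.4 176.3] [ 0.7004 -0.1274  0.022 ] [ 0.699 -0.127  0.028]
scene shaker 0.86 [274.  257.8] [0.5912 0.1524 0.    ] [0.508 0.202 0.058]
scene deck 0.71 [273.9 237. ] [0.593
[... 552 characters left out ...]
7]
{'clock': 0.8, 'joint_pos': array([-1.27201840e+00,  2.40562675e-01,  5.00657760e-03,  1.33518425e+00,
       -1.70649742e-06,  1.57078197e+00]), 'joint_vel': array([ 0.00135185, -0.0003468 , -0.00203413, -0.00058016, -0.00053595,
        0.00090344]), 'tau': array([ 8.19182715e-04, -3.72154212e+01,  2.52677912e+01,  9.21362152e-04,
        2.43178772e-05, -4.63248170e-06]), 'eef_pos': array([ 0.14717852, -0.47785761,  0.23132764]), 'tool_rot': array([9.88861137e-01, 1.48841028e-01, 3.32166674e-06, 2.78036091e-05]), 'ft_force': array([-0.44800539, -0.24516045, -0.44142239]), 'ft_torque': array([-0.00015617,  0.00828339, -0.05418463]), 'grasp_force': 0.0, 'grip_width': 0.08546629876030966}
```

View pics/top1.png

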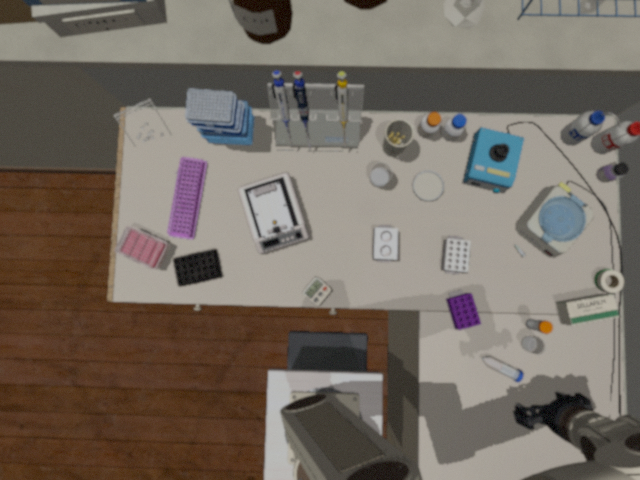

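View pics/scene1.png

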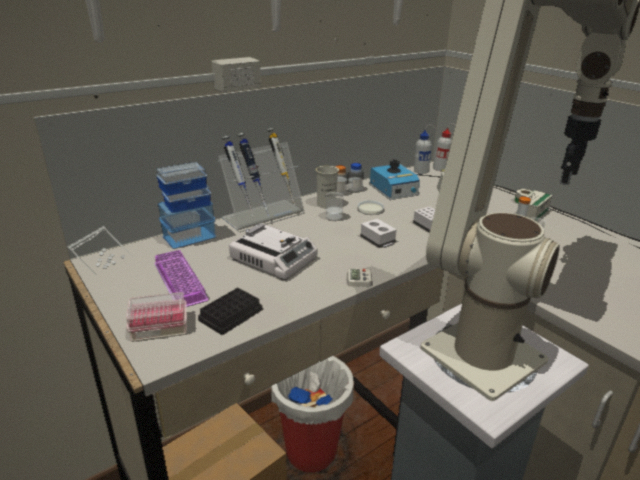

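The top view shows the silver 15-well block at (457,255) and the two-well block at (386,242). The purple look-alike is at (463,310), and the shaker, at (273,212), is turned about 13°. I'll move over the block for a wrist look.

```bash
python3 -m creep '[[[54,-5.5,-8],[0,0,0]],[[54,-5.5,-8],[0,0,0]],[[54,-5.5,-8],[0,0,0]],[[54,-5.5,-8],[0,0,0]],[[54,-5.5,-8],[0,0,0]],[[40,-5.5,0],[0,0,0]],[[0,0,0],[0,0,0.155]],[[0,0,0],[0,0,0.155]],[[0,0,0],[0,0,0.155]],[[0,0,0],[0,0,0]],[[0,0,0],[0,0,0]]]' 85
cat >> h.py <<'E'
def wrist(name=None):
    o=bot.get_obs();p=vision.camera("wrist");T=np.eye(4);T[:3,:3]=R.from_quat(o["tool_rot"]).as_matrix();T[:3,3]=o["eef_pos"]
    M=np.linalg.inv(T@np.array(p["tool_from_camera"]));p["rvec"]=cv2.Rodrigues(M[:3,:3])[0];p["tvec"]=M[:3,3]
    if name: cv2.imwrite(f"pics/{name}.png",p["image"])
    return o,p
def cloud(p):
    v,u=np.mgrid[:480,:640];z=p["z_map"];K=p["K"]
    X=np.stack([(u-K[0,2])/K[0,0]*z,(v-K[1,2])/K[1,1]*z,z],-1)
    Rm=cv2.Rodrigues(np.array(p["rvec"],float))[0];t=np.array(p["tvec"],float).ravel()
    W=(X-t)@Rm;W[z==0]=np.nan;return W
E
python3 - <<'E'
from h import *
o,p=wrist("w1")
print(o["eef_pos"],p["tool_from_camera"],R.from_quat(o["tool_rot"]).as_matrix())
for q,z in (("block_small_center",.022),("block_small_tongue",.0025)):
    for r in vision.place_of(p,q)[:3]:
        print(q,round(r["score"],2),np.round(r["position"],1),np.round(at_z(p,r["position"],z),4))
W=cloud(p);b=np.array([.483,-.345])
m=(abs(W[...,2]-.044)<.006)&(np.hypot(W[...,0]-b[0],W[...,1]-b[1])<.1)
print(m.sum(),np.nanmedian(W[m],0), cv2.minAreaRect((W[m][:,:2]*1000).astype(np.float32)))
E
```

```text
clock: 2.17
eef_pos: [0.4337, -0.3551, 0.2713]
tool_rot: [0.997, -0.082, -0.0, -0.0]
ft_force: [0.3, 0.7, -0.4]
grip_width: 0.0849
grasp_force: 0.0
[ 0.43369806 -0.35507047  0.27128332] [[-1.82009918e-04 -9.53739980e-01 -3.00632696e-01  7.56912658e-02]
 [ 9.99999923e-01 -2.78152399e-04  2.76999675e-04  6.12242224e-04]
 [-3.47807370e-04 -3.00632622e-01  9.53739957e-01 -1.43249374e-01]
 [ 0.00000000e+00  0.00000000e+00  0.00000000e+00  1.00000000e+00]] [[ 9.86562891e-01 -1.63381949e-01 -3.31762179e-05]
 [-1.63381947e-01 -9.86562890e-01  5.32959528e-05]
 [-4.14380220e-05 -4.71594142e-05 -9.99999998e-01]]
block_small_center 0.79 [313.  134.2] [ 0.484  -0.3565  0.022 ]
block_small_center 0.75 [353.2 282.5] [ 0.3274 -0.3724  0.022 ]
block_small_tongue 0.74 [333.5 228.8] [ 0.3832 -0.3608  0.0025]
block_small_tongue 0.6 [309.5  76.2] [ 0.536  -0.3617  0.0025]
5332 [ 0.48313095 -0.35466665  0.04458169] ((480.4376220703125, -354.7629089355469), (63.034202575683594, 86.20055389404297), 85.15963745117188)
```

View pics/w1.png

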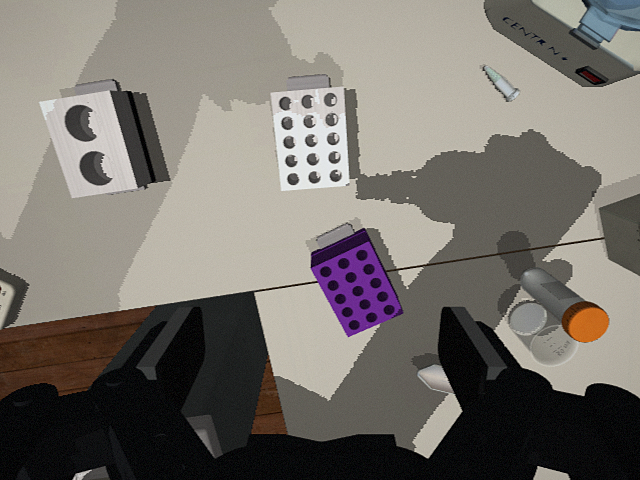

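The wrist view shows the 15-well block at (312,135) with its tongue at (309,80), pointing away. Purple is at (357,283). The depth rectangle gives the body centre at (0.4804,-0.3548), yaw -4.8°, size 63x86, which fits. I'll grasp 15 mm behind centre, TCP about 10 mm above the bench.

```bash
python3 -m creep '[[[0,0,0],[0,0,-0.08]],[[32.5,-4.3,0],[0,0,0]],[[0,0,50],[0,0,0]],[[0,0,50],[0,0,0]],[[0,0,50],[0,0,0]],[[0,0,50],[0,0,0]],[[0,0,30],[0,0,0]],[[0,0,18],[0,0,0]],[[0,0,13],[0,0,0]],[[0,0,0],[0,0,0]],[[0,0,0],[0,0,0]]]' 85 && python3 -m creep '[[[0,0,0],[0,0,0]],[[0,0,0],[0,0,0]],[[0,0,0],[0,0,0]],[[0,0,0],[0,0,0]],[[0,0,0],[0,0,0]],[[0,0,0],[0,0,0]]]' 50
```

```text
clock: 3.7
eef_pos: [0.4672, -0.3541, 0.0112]
tool_rot: [0.999, -0.043, 0.001, 0.001]
ft_force: [-0.1, -0.7, 0.7]
grip_width: 0.085
grasp_force: 0.0
clock: 4.45
eef_pos: [0.4673, -0.3541, 0.0117]
tool_rot: [0.999, -0.043, 0.001, 0.001]
ft_force: [0.1, -0.7, 5.7]
grip_width: 0.0631
grasp_force: 68.3
```

```bash
python3 -m creep '[[[0,0,-20],[0,0,0]],[[0,0,-60],[0,0,0]],[[0,0,-60],[0,0,0]],[[0,0,-60],[0,0,0]],[[0,0,-60],[0,0,0]],[[-10,-45,0],[0,0,0]],[[-11,-55,0],[0,0,0]],[[-11,-55,0],[0,0,0]],[[-11,-55,0],[0,0,0]],[[-11,-55,0],[0,0,0]],[[-11,-55,0],[0,0,0]],[[-11,-55,0],[0,0,0]]]' && python3 -m creep '[[[-10,-55,0],[0,0,0]],[[0,-30,0],[0,0,-0.1]],[[0,0,0],[0,0,-0.1]],[[0,0,0],[0,0,-0.1]],[[0,0,0],[0,0,0]],[[0,0,0],[0,0,0]],[[0,0,0],[0,0,0]]]'
python3 - <<'E'
from h import *
o,p=wrist("w2");np.savez("w2.npz",W=cloud(p))
print(o["eef_pos"],o["ft_force"])
for q,z in (("deck",.064),("lip",.0715),("posts",.076),("shaker",0)):
    for r in vision.place_of(p,q)[:2]:
        print(q,round(r["score"],2),np.round(r["position"],1),np.round(at_z(p,r["position"],z),4),at_depth(p,r["position"]))
E
```

```text
clock: 5.95
eef_pos: [0.4198, -0.0073, 0.27]
tool_rot: [1.0, -0.019, -0.001, -0.015]
ft_force: [0.2, -0.1, -2.8]
grip_width: 0.0632
grasp_force: 67.7
clock: 6.82
eef_pos: [0.4132, 0.0435, 0.2738]
tool_rot: [0.989, 0.146, 0.004, -0.027]
ft_force: [0.2, -0.4, -3.0]
grip_width: 0.0629
grasp_force: 67.7
[0.41324773 0.04346045 0.27375909] [ 0.1518871  -0.43177867 -2.95780304]
deck 0.26 [262.9   3.7] [0.545  0.1423 0.064 ] [0.54207577 0.13811649 0.08132717]
posts 0.98 [263.1   2.9] [0.5435 0.1394 0.076 ] [0.54241799 0.1378005  0.08259566]
shaker 0.51 [263.3   2.3] [0.5569 0.1576 0.    ] [0.54316778 0.1382111  0.080696  ]
```

View pics/w2.png

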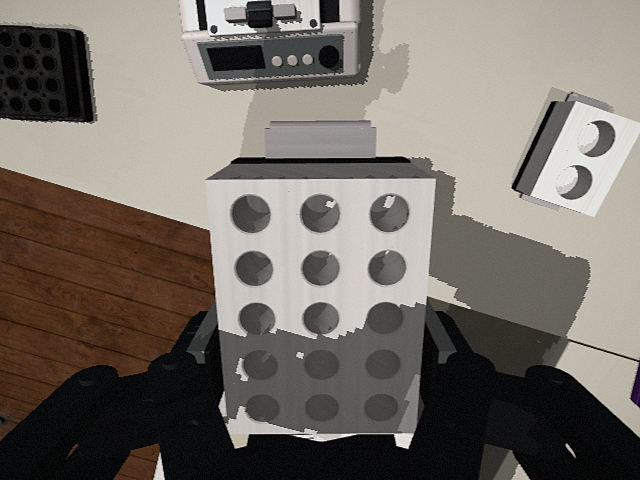

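The wrist view shows the held block, straight in the grip with its tongue ahead at (320,140). The shaker's front with the posts and dark catch is at (262,12), cut by the top edge. I'll raise and tilt the camera forward to see all of it.

```bash
cat >> h.py <<'E'
def Rt(yaw,pitch): return R.from_euler("ZY",[yaw,pitch],degrees=True)*R.from_euler("x",180,degrees=True)
def goal(pos,yaw,pitch):
    o=bot.get_obs();r=R.from_quat(o["tool_rot"])
    print("at",np.round(o["eef_pos"],4),"yaw,pitch,roll",np.round((r*R.from_euler("x",-180,degrees=True)).as_euler("ZYX",degrees=True),2),"F",np.round(o["ft_force"],1),"t",o["clock"])
    print("shift mm (first)",np.round(r.inv().apply(np.array(pos)-o["eef_pos"])*1000,1),"turn (after)",np.round((r.inv()*Rt(yaw,pitch)).as_rotvec(),3))
E
python3 -c "
from h import *
goal([.42,.10,.33],12.7,-20)"
```

```text
at [0.4132 0.0437 0.2738] yaw,pitch,roll [16.81 -0.87  3.02] F [-0.6 -0.4 -2.2] t 7.075
shift mm (first) [ 23.6 -54.8 -53.1] turn (after) [-0.065  0.336  0.062]
```

```bash
python3 -m creep '[[[8,-18,-18],[0,0,0]],[[8,-18,-18],[0,0,0]],[[8,-18,-18],[0,0,0]],[[0,0,0],[-0.022,0.112,0.02]],[[0,0,0],[-0.022,0.112,0.02]],[[0,0,0],[-0.022,0.112,0.02]],[[0,0,0],[0,0,0]],[[0,0,0],[0,0,0]],[[0,0,0],[0,0,0]]]'
python3 - <<'E'
from h import *
o,p=wrist("w3");np.savez("w3.npz",W=cloud(p))
goal([.42,.10,.33],12.7,-20)
for q,z in (("deck",.064),("lip",.0715),("posts",.076),("shaker",0)):
    for r in vision.place_of(p,q)[:2]:
        print(q,round(r["score"],2),np.round(r["position"],1),np.round(at_z(p,r["position"],z),4),at_depth(p,r["position"]))
W=cloud(p)
m=(abs(W[...,2]-.065)<.005)&(np.hypot(W[...,0]-.59,W[...,1]-.155)<.1)
print(m.sum(),np.nanmedian(W[m],0), cv2.minAreaRect((W[m][:,:2]*1000).astype(np.float32)))
m=(W[...,2]>.03)&(np.hypot(W[...,0]-.59,W[...,1]-.155)<.15)
print(m.sum(), cv2.minAreaRect((W[m][:,:2]*1000).astype(np.float32)))
E
```

```text
clock: 8.2
eef_pos: [0.4223, 0.097, 0.3314]
tool_rot: [0.978, 0.111, 0.173, -0.02]
ft_force: [0.3, -0.2, -2.7]
grip_width: 0.0631
grasp_force: 67.9
at [0.4222 0.097  0.3312] yaw,pitch,roll [ 12.99 -19.99  -0.  ] F [-0.2  1.1 -3.6] t 8.25
shift mm (first) [-1.8 -3.4  0.6] turn (after) [-0.002  0.     0.005]
deck 0.73 [300.3 107.2] [0.5888 0.1579 0.064 ] [0.58789005 0.15757876 0.06671163]
deck 0.26 [556.3 247.1] [ 0.5038 -0.1384  0.064 ] [ 0.50649602 -0.14917958  0.04483356]
lip 0.82 [301.1  60.2] [0.6355 0.1675 0.0715] [0.63747038 0.1682232  0.06708193]
shaker 0.69 [299.7 123.3] [0.5908 0.1625 0.    ] [0.48666161 0.11953675 0.34885357]
shaker 0.64 [320.5 120.5] [0.5999 0.1384 0.    ] [0.578846   0.13349257 0.06646081]
5866 [0.60733895 0.16420034 0.06737116] ((598.3668823242188, 161.34036254882812), (118.2593002319336, 90.06439971923828), 19.395368576049805)
32656 ((562.77001953125, 146.6215362548828), (243.0560302734375, 152.25437927246094), 19.33034896850586)
```

View pics/w3.png

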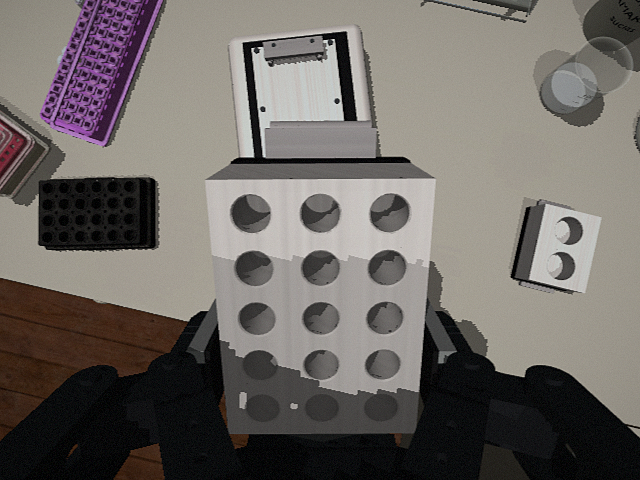

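The view shows the shaker at (300,95): lip at (300,50), deck at (300,107), front hidden by the block. Depth gives the platform as 90 wide and turned 19.4°. Next I'll refine the lip and deck from this cloud.

Run:
```python
from h import *
W=np.load("w3.npz")["W"]
near=np.hypot(W[...,0]-.61,W[...,1]-.165)<.11
for lo,hi in ((.04,.060),(.062,.071),(.075,.086)):
    m=near&(W[...,2]>lo)&(W[...,2]<hi);P=W[m]
    print(lo,m.sum(),np.median(P,0),cv2.minAreaRect((P[:,:2]*1000).astype(np.float32)))
    q=np.radians(19.4);x=P[:,0]*np.cos(q)+P[:,1]*np.sin(q);y=-P[:,0]*np.sin(q)+P[:,1]*np.cos(q)
    print("  x pct",np.round(np.percentile(x,[0,1,5,50,95,99,100]),4),"y",np.round(np.percentile(y,[0,1,5,50,95,99,100]),4))
```

```text
0.04 6284 [0.62669791 0.19152194 0.05348453] ((607.0380859375, 162.20816040039062), (149.13467407226562, 152.37916564941406), 19.193635940551758)
  x pct [0.5516 0.566  0.5777 0.6457 0.6965 0.6993 0.7011] y [-0.1249 -0.1235 -0.1199 -0.0373  0.0229  0.0262  0.0274]
0.062 5883 [0.60739655 0.16420594 0.06737293] ((598.3668823242188, 161.34036254882812), (118.2593002319336, 90.06439971923828), 19.395368576049805)
  x pct [0.5589 0.5783 0.5935 0.6277 0.6637 0.6736 0.6771] y [-0.0916 -0.0907 -0.0877 -0.0468 -0.0045 -0.0022 -0.0015]
0.075 1112 [0.64298673 0.1771521  0.08023435] ((642.4698486328125, 176.8592987060547), (21.645795822143555, 61.9268684387207), 19.929302215576172)
  x pct [0.6537 0.657  0.6576 0.6651 0.674  0.6749 0.6756] y [-0.0775 -0.0768 -0.0744 -0.0466 -0.0188 -0.0163 -0.0156]
```

```bash
cat >> h.py <<'E'
YAW=19.4;DC=np.array([.6085,-.0466,.067])  # deck centre in yaw-rotated axes
RZ=R.from_euler("z",YAW,degrees=True)
def tipgoal(dx,dz,pitch,C,dy=0):
    "C: tip-rounding centre in tool (m); dx: tip end ahead of deck centre, dz: its lowest over deck (m)"
    c=RZ.apply(DC+np.array([dx-.0025,dy,dz+.0025]))
    goal(c-Rt(YAW,pitch).apply(C),YAW,pitch)
E
python3 - <<'E'
from h import *
o=bot.get_obs();r=R.from_quat(o["tool_rot"])
W=np.load("w3.npz")["W"];T=r.inv().apply((W.reshape(-1,3)-o["eef_pos"])).reshape(480,640,3)*1000
top=T[180:430,215:425].reshape(-1,3);top=top[abs(top[:,2]-np.median(top[:,2]))<4]
A=np.c_[top[:,:2],np.ones(len(top))];print("top plane z=ax+by+c",np.linalg.lstsq(A,top[:,2],rcond=None)[0],np.median(top[:,2]),"x range",np.percentile(top[:,0],[.5,99.5]),"y",np.percentile(top[:,1],[.5,99.5]))
t=T[115:157,255:385].reshape(-1,3);t=t[(t[:,2]>0)&(t[:,2]<25)]
print(len(t),"tongue",np.percentile(t[:,0],[1,50,99]),np.percentile(t[:,1],[1,50,99]),np.percentile(t[:,2],[1,50,99]))
tipgoal(.030,.020,12,np.array([.0676,0,.0092]))
E
```

```text
return _methods._mean(a, axis=axis, dtype=dtype,
  ret = ret.dtype.type(ret / rcount)
Traceback (most recent call last):
IndexError: index -1 is out of bounds for axis 0 with size 0
```

Run:
```python
from h import *
o=bot.get_obs();r=R.from_quat(o["tool_rot"])
W=np.load("w3.npz")["W"];T=r.inv().apply((W.reshape(-1,3)-o["eef_pos"])).reshape(480,640,3)*1000
def g(a,lo,hi): a=a.reshape(-1,3);a=a[~np.isnan(a[:,0])];return a[(a[:,2]>lo)&(a[:,2]<hi)]
top=g(T[180:430,215:425],-45,-20)
if len(top): 
    top=top[abs(top[:,2]-np.median(top[:,2]))<3];A=np.c_[top[:,:2],np.ones(len(top))];print("top",len(top),np.linalg.lstsq(A,top[:,2],rcond=None)[0],np.median(top[:,2]),"x",np.percentile(top[:,0],[.5,99.5]),"y",np.percentile(top[:,1],[.5,99.5]))
t=g(T[115:157,255:385],-5,25)
if len(t): print(len(t),"tongue",np.percentile(t[:,0],[1,50,99]),np.percentile(t[:,1],[1,50,99]),np.percentile(t[:,2],[1,50,99]))
tipgoal(.030,.020,12,np.array([.0676,0,.0092]))
```

```text
top 40020 [ 5.42341404e-05  3.53432144e-04 -3.36489676e+01] -33.708360278671506 x [-26.42543776  57.11147543] y [-31.12303895  31.6626081 ]
3918 tongue [59.11741889 65.21549096 71.36110705] [-19.46452758   0.19553972  19.54586898] [3.90560916 5.40175369 7.41322174]
at [0.4216 0.0969 0.3307] yaw,pitch,roll [ 12.99 -19.98  -0.  ] F [ 0.2 -0.6 -3. ] t 8.45
shift mm (first) [ 57.8 -17.9 253.2] turn (after) [ 0.008 -0.558 -0.113]
```

```bash
python3 -m creep '[[[0,0,0],[0.002,-0.14,-0.028]],[[0,0,0],[0.002,-0.14,-0.028]],[[0,0,0],[0.002,-0.14,-0.028]],[[0,0,0],[0.002,-0.138,-0.028]],[[0,0,0],[0,0,0]],[[0,0,0],[0,0,0]]]'
sed -i 's/^def tipgoal/C0=np.array([.068,0,.0085])\ndef tipgoal/; s/pitch,C,dy=0/pitch,C=C0,dy=0/' h.py
python3 -c "
from h import *
tipgoal(.030,.030,12)"
```

```text
clock: 9.2
eef_pos: [0.4214, 0.0969, 0.3309]
tool_rot: [0.981, 0.167, -0.102, 0.017]
ft_force: [0.1, 0.3, -2.5]
grip_width: 0.0631
grasp_force: 67.7
at [0.4214 0.0969 0.3309] yaw,pitch,roll [ 1.933e+01  1.185e+01 -1.000e-02] F [ 0.1  0.3 -2.5] t 9.2
shift mm (first) [181.5  -2.2 175.4] turn (after) [-0.    -0.003 -0.001]
```

```bash
python3 -m creep '[[[45,-0.5,0],[0,0,0]],[[45,-0.5,20],[0,0,0]],[[45,-0.6,45],[0,0,0]],[[36,-0.6,50],[0,-0.003,0]],[[10,0,40],[0,0,0]],[[0.5,0,20],[0,0,0]],[[0,0,0],[0,0,0]],[[0,0,0],[0,0,0]]]'
python3 - <<'E'
from h import *
tipgoal(.035,.004,12)
o,p=wrist("w4")
W=cloud(p);r=R.from_quat(o["tool_rot"])
near=np.hypot(W[...,0]-.63,W[...,1]-.17)<.11
V=RZ.inv().apply(np.nan_to_num(W.reshape(-1,3))).reshape(W.shape)
for lo,hi in ((.062,.071),(.075,.086)):
    m=near&(V[...,2]>lo)&(V[...,2]<hi)&(V[...,0]>.64);P=V[m]
    if len(P): print(lo,m.sum(),np.median(P[:,2]),cv2.minAreaRect((W[m][:,:2]*1000).astype(np.float32)),np.round(np.percentile(P,[.5,50,99.5],axis=0)[:,:2],4).T)
E
```

```text
clock: 10.2
eef_pos: [0.5539, 0.1457, 0.1259]
tool_rot: [0.981, 0.167, -0.102, 0.017]
ft_force: [0.6, 0.2, -2.8]
grip_width: 0.063
grasp_force: 67.8
at [0.5539 0.1457 0.1259] yaw,pitch,roll [19.33 11.84 -0.02] F [ 0.6  0.2 -2.8] t 10.2
shift mm (first) [11.4 -0.  28.2] turn (after) [ 0.    -0.003 -0.001]
0.062 11856 0.06739253796076695 ((635.8456420898438, 174.84292602539062), (35.721187591552734, 90.4578628540039), 19.332313537597656) [[ 0.6401  0.6514  0.6757]
 [-0.0908 -0.0463 -0.0016]]
0.075 8782 0.08038253517472022 ((642.4446411132812, 177.35874938964844), (20.742332458496094, 62.40790557861328), 19.322288513183594) [[ 0.6571  0.6668  0.6753]
 [-0.0767 -0.0463 -0.0156]]
```

View pics/w4.png

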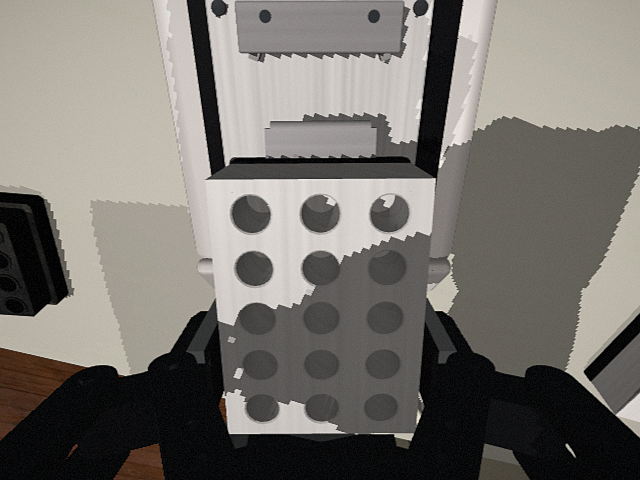

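Block tongue (321,140) is lined up with the lip (320,40), yaw is right, and the lip and deck measure the same as before. Lowering to feel for the deck.

```bash
python3 -m creep '[[[5,0,12],[0,-0.003,0]],[[4,0,10],[0,0,0]],[[2.4,0,5],[0,0,0]],[[0,0,0],[0,0,0]],[[0,0,0],[0,0,0]]]' && python3 -c "
from h import *
tipgoal(.035,.0,12)" && python3 -m creep '[[[0.2,0,1],[0,0,0]],[[0.2,0,1],[0,0,0]],[[0.2,0,1],[0,0,0]],[[0,0,0],[0,0,0]]]' && python3 -c "
from h import *
tipgoal(.035,.0,12)"
```

```text
clock: 10.88
eef_pos: [0.5582, 0.1473, 0.0942]
tool_rot: [0.98, 0.167, -0.106, 0.018]
ft_force: [0.0, -0.5, -2.6]
grip_width: 0.0628
grasp_force: 68.1
at [0.5582 0.1473 0.0942] yaw,pitch,roll [19.35 12.3   0.  ] F [ 0.  -0.5 -2.6] t 10.875
shift mm (first) [1.3 0.1 2. ] turn (after) [-0.     0.005 -0.001]
clock: 11.38
eef_pos: [0.5581, 0.1472, 0.0925]
tool_rot: [0.98, 0.167, -0.105, 0.018]
ft_force: [-3.2, -1.1, 4.9]
grip_width: 0.0634
grasp_force: 68.8
at [0.5581 0.1472 0.0925] yaw,pitch,roll [19.35 12.26 -0.  ] F [-3.2 -1.1  4.9] t 11.375
shift mm (first) [1.1 0.1 0.3] turn (after) [-0.     0.005 -0.001]
```

```bash
python3 -m creep '[[[-0.2,0,-1],[0,0,0]],[[2,0,-0.4],[0,0,0]],[[2,0,-0.4],[0,0,0]],[[2,0,-0.4],[0,0,0]],[[2,0,-0.4],[0,0,0]],[[2,0,-0.4],[0,0,0]],[[2,0,-0.4],[0,0,0]],[[0,0,0],[0,0,0]]]' && python3 -c "
from h import *
tipgoal(.0565,.0,12)" && python3 -m creep '[[[1.5,0,-0.3],[0,0,0]],[[1.5,0,-0.3],[0,0,0]],[[1.5,0,-0.3],[0,0,0]],[[0,0,0],[0,0,0]]]' && python3 -c "
from h import *
tipgoal(.0565,.0,12)"
```

```text
clock: 12.38
eef_pos: [0.5692, 0.1511, 0.0924]
tool_rot: [0.98, 0.167, -0.106, 0.018]
ft_force: [-4.3, -0.9, 5.2]
grip_width: 0.0632
grasp_force: 68.5
at [0.5692 0.1511 0.0924] yaw,pitch,roll [ 1.935e+01  1.237e+01 -1.000e-02] F [-4.3 -0.9  5.2] t 12.375
shift mm (first) [10.5  0.1 -1.8] turn (after) [-0.     0.006 -0.001]
clock: 12.88
eef_pos: [0.5735, 0.1526, 0.0924]
tool_rot: [0.98, 0.167, -0.106, 0.018]
ft_force: [-4.1, -1.1, 5.3]
grip_width: 0.0631
grasp_force: 68.5
at [0.5735 0.1526 0.0924] yaw,pitch,roll [ 1.934e+01  1.237e+01 -1.000e-02] F [-4.1 -1.1  5.3] t 12.875
shift mm (first) [ 6.   0.  -0.9] turn (after) [-0.     0.006 -0.001]
```

```bash
python3 -m creep '[[[0.8,0,-1],[0,0,0]],[[1,0,-0.2],[0,0,0]],[[1,0,-0.2],[0,0,0]],[[1,0,-0.2],[0,0,0]],[[0,0,0],[0,0,0]]]' && python3 -c "
from h import *
tipgoal(.0565,.0,12)" && python3 -m creep '[[[1,0,-0.2],[0,0,0]],[[0.7,0,-0.15],[0,0,0]],[[0,0,0],[0,0,0]]]' && python3 -c "
from h import *
tipgoal(.0565,.0,12)"
```

```text
clock: 13.5
eef_pos: [0.5779, 0.1542, 0.0925]
tool_rot: [0.98, 0.167, -0.106, 0.018]
ft_force: [-1.9, -0.4, 2.1]
grip_width: 0.0628
grasp_force: 68.4
at [0.5779 0.1542 0.0925] yaw,pitch,roll [19.35 12.3   0.  ] F [-1.9 -0.4  2.1] t 13.5
shift mm (first) [1.5 0.1 0.3] turn (after) [-0.     0.005 -0.001]
clock: 13.88
eef_pos: [0.5795, 0.1548, 0.0926]
tool_rot: [0.98, 0.167, -0.106, 0.018]
ft_force: [-2.1, 0.1, 1.8]
grip_width: 0.063
grasp_force: 68.5
at [0.5795 0.1548 0.0926] yaw,pitch,roll [19.35 12.3   0.  ] F [-2.1  0.1  1.8] t 13.875
shift mm (first) [-0.2  0.1  0.7] turn (after) [-0.     0.005 -0.001]
```

Near the expected stop; creeping on to feel it.

```bash
python3 -m creep '[[[0.8,0,-0.1],[0,0,0]],[[0.7,0,-0.1],[0,0,0]],[[0,0,0],[0,0,0]]]' && python3 -m creep '[[[0.7,0,-0.1],[0,0,0]],[[0.5,0,-0.1],[0,0,0]],[[0,0,0],[0,0,0]]]' && python3 -c "
from h import *
tipgoal(.0565,.0,12)"
```

```text
clock: 14.25
eef_pos: [0.5805, 0.1552, 0.0926]
tool_rot: [0.98, 0.167, -0.106, 0.018]
ft_force: [-4.6, -1.2, 3.8]
grip_width: 0.0632
grasp_force: 68.4
clock: 14.62
eef_pos: [0.5806, 0.1552, 0.0926]
tool_rot: [0.98, 0.167, -0.107, 0.018]
ft_force: [-5.6, -2.2, 5.1]
grip_width: 0.0627
grasp_force: 68.4
at [0.5806 0.1552 0.0926] yaw,pitch,roll [1.935e+01 1.248e+01 1.000e-02] F [-5.6 -2.2  5.1] t 14.625
shift mm (first) [-1.3  0.1  0.9] turn (after) [-0.     0.008 -0.001]
```

Stalled against the stop at about 6 N, at the expected depth. Now swinging the near edge down about the tongue tip.

```bash
python3 -m creep '[[[-0.2,0,2],[0,0.03,0]],[[-0.2,0,2],[0,0.03,0]],[[0,0,0],[0,0,0]]]' && python3 -m creep '[[[-0.2,0,2],[0,0.03,0]],[[-0.2,0,2],[0,0.03,0]],[[0,0,0],[0,0,0]]]' && python3 -c "
from h import *
tipgoal(.0575,.0,0)
print(bot.get_obs()['ft_torque'])"
```

```text
clock: 15.0
eef_pos: [0.5794, 0.1547, 0.0887]
tool_rot: [0.983, 0.167, -0.077, 0.013]
ft_force: [-5.6, -2.1, 2.9]
grip_width: 0.0631
grasp_force: 68.4
clock: 15.38
eef_pos: [0.5785, 0.1545, 0.085]
tool_rot: [0.985, 0.168, -0.048, 0.008]
ft_force: [-6.6, -2.4, 4.4]
grip_width: 0.0632
grasp_force: 68.5
at [0.5785 0.1545 0.085 ] yaw,pitch,roll [1.934e+01 5.530e+00 1.000e-02] F [-6.6 -2.4  4.4] t 15.375
shift mm (first) [-0.8  0.2  7.1] turn (after) [-0.     0.097 -0.001]
[-0.42833742  1.23334015 -0.07273643]
```

```bash
python3 -m creep '[[[-0.2,0,1.7],[0,0.025,0]],[[-0.2,0,1.4],[0,0.02,0]],[[0,0,0],[0,0,0]]]' && python3 -c "
from h import *
tipgoal(.0575,.0,0)" && python3 -m creep '[[[-0.1,0,1],[0,0.015,0]],[[-0.1,0,1],[0,0.015,0]],[[0,0,0],[0,0,0]]]' && python3 -c "
from h import *
tipgoal(.0575,.0,0)"
```

```text
clock: 15.75
eef_pos: [0.5778, 0.1543, 0.0815]
tool_rot: [0.985, 0.168, -0.026, 0.004]
ft_force: [-5.8, -1.5, 3.9]
grip_width: 0.0629
grasp_force: 68.9
at [0.5778 0.1543 0.0815] yaw,pitch,roll [1.934e+01 2.990e+00 1.000e-02] F [-5.8 -1.5  3.9] t 15.75
shift mm (first) [-0.5  0.2  3.6] turn (after) [-0.     0.052 -0.001]
clock: 16.12
eef_pos: [0.5776, 0.1541, 0.0801]
tool_rot: [0.986, 0.168, -0.011, 0.002]
ft_force: [-7.4, -2.0, 7.0]
grip_width: 0.063
grasp_force: 69.3
at [0.5776 0.1541 0.0801] yaw,pitch,roll [1.934e+01 1.260e+00 1.000e-02] F [-7.4 -2.   7. ] t 16.125
shift mm (first) [-0.5  0.1  2.1] turn (after) [-0.     0.022 -0.001]
```

```bash
python3 -m creep '[[[-0.3,0,1],[0,0.012,0]],[[-0.2,0,1],[0,0.01,0]],[[0,0,0],[0,0,0]]]' && python3 -m creep '[[[0,0,0.7],[0,0,0]],[[0,0,0.7],[0,0,0]],[[0,0,0],[0,0,0]]]' && python3 -c "
from h import *
tipgoal(.0575,.0,0)
print(bot.get_obs()['ft_torque'])"
```

```text
clock: 16.5
eef_pos: [0.5773, 0.1541, 0.0785]
tool_rot: [0.986, 0.168, 0.0, -0.0]
ft_force: [-8.4, -1.9, 8.6]
grip_width: 0.0634
grasp_force: 69.8
clock: 16.88
eef_pos: [0.5773, 0.154, 0.0783]
tool_rot: [0.986, 0.168, 0.0, -0.0]
ft_force: [-10.1, -3.2, 14.3]
grip_width: 0.063
grasp_force: 70.4
at [0.5773 0.154  0.0783] yaw,pitch,roll [19.34 -0.05 -0.  ] F [-10.1  -3.2  14.3] t 16.875
shift mm (first) [-0.2  0.1  0.3] turn (after) [ 0.    -0.001 -0.001]
[-0.60933636  2.09220091 -0.05436791]
```

```bash
python3 -m creep '[[[-0.7,0,-1.2],[0,0,0]],[[-0.5,0,-0.8],[0,0,0]],[[0,0,0],[0,0,0]]]'
python3 - <<'E'
from h import *
o,p=wrist("w5");W=cloud(p)
m=(W[...,2]>.085)&(W[...,2]<.125);m[:180]=0
P=RZ.inv().apply(W[m])-DC;med=np.median(P[:,2]);P=P[abs(P[:,2]-med)<3e-3]
c=np.linalg.lstsq(np.c_[P[:,:2],np.ones(len(P))],P[:,2],rcond=None)[0]
print("slope deg",np.degrees(c[:2]),"height over deck at 0",c[2],np.percentile(P[:,:2],[.5,99.5],axis=0))
E
```

```text
clock: 17.25
eef_pos: [0.5773, 0.154, 0.0786]
tool_rot: [0.986, 0.168, 0.001, -0.0]
ft_force: [-5.2, -1.2, 6.4]
grip_width: 0.063
grasp_force: 69.0
slope deg [-0.00809962  0.00100375] height over deck at 0 0.04440219911487736 [[-0.04196531 -0.03626432]
 [ 0.04307225  0.03632306]]
```

View pics/w5.png

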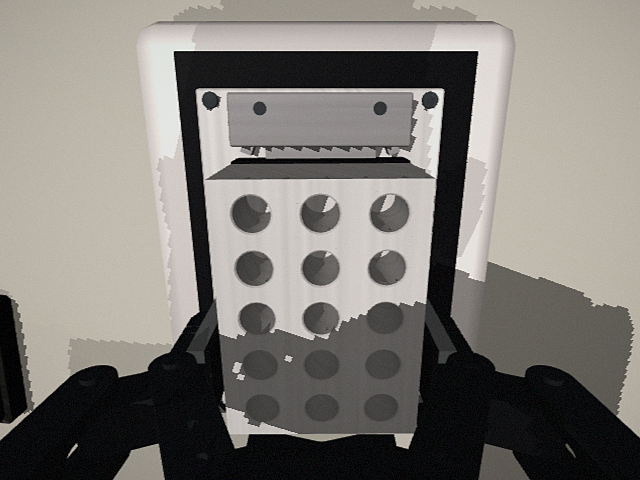

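The block lies flat (slope 0°, top 44.4 mm over the deck) with its tongue under the lip at (320,152). I'll relax the forces and let go, then check from above whether the catch holds.

```bash
python3 -m creep '[[[-0.8,0,-0.8],[0,0,0]],[[0,0,0],[0,0,0]]]' && python3 -m creep '[[[0,0,0],[0,0,0]],[[0,0,0],[0,0,0]],[[0,0,0],[0,0,0]],[[0,0,0],[0,0,0]],[[0,0,-15],[0,0,0]],[[0,0,-30],[0,0,0]],[[0,0,-40],[0,0,0]],[[-20,0,-50],[0,0,0]],[[-40,0,-20],[0,0,0]],[[-40,0,0],[0,0,0]],[[0,0,0],[0,0,0]],[[0,0,0],[0,0,0]]]' 85
python3 - <<'E'
from h import *
goal([.5773,.154,.0786],YAW,0)
o,p=wrist("w6");W=cloud(p)
P=RZ.inv().apply(np.nan_to_num(W.reshape(-1,3)))-DC
P=P[(abs(P[:,0])<.08)&(abs(P[:,1])<.05)]
T=P[(P[:,2]>.035)&(P[:,2]<.055)];T=T[abs(T[:,2]-np.median(T[:,2]))<3e-3]
c=np.linalg.lstsq(np.c_[T[:,:2],np.ones(len(T))],T[:,2],rcond=None)[0]
print("slope deg",np.degrees(c[:2]),"h",c[2],np.percentile(T[:,:2],[.5,99.5],axis=0))
i=cv2.resize(p["image"][:,:],None,fx=1.25,fy=1.25);cv2.imwrite("pics/w6.png",i)
E
```

```text
clock: 17.55
eef_pos: [0.5773, 0.1541, 0.0791]
tool_rot: [0.986, 0.168, 0.002, -0.0]
ft_force: [-1.2, 0.4, 2.1]
grip_width: 0.0629
grasp_force: 68.9
clock: 19.05
eef_pos: [0.4829, 0.1208, 0.2351]
tool_rot: [0.986, 0.168, 0.002, -0.0]
ft_force: [1.1, 1.3, 0.5]
grip_width: 0.0849
grasp_force: 0.0
at [0.4829 0.1208 0.2351] yaw,pitch,roll [ 1.935e+01 -2.800e-01 -1.000e-02] F [1.1 1.3 0.5] t 19.05
shift mm (first) [ 9.93e+01 -1.00e-01  1.57e+02] turn (after) [ 0.    -0.005 -0.001]
slope deg [-0.43761638  0.01382646] h 0.04536844821939677 [[-0.04203017 -0.03139372]
 [ 0.02165962  0.03113053]]
```

View pics/w6.png

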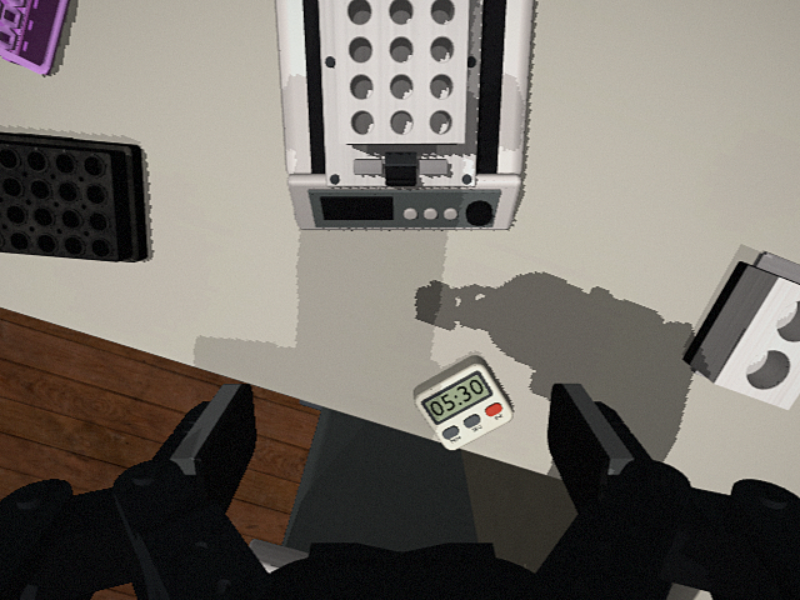

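The nose (402,168) stands fully out over the ledge, about 4 mm inside the posts. The block's slope is only 0.4°, where an uncaught block would show over 2°, and the timer, tube block and other block look undisturbed. The robot is clear, so I'm handing in.

```bash
python3 -c "
from h import *
print(workorder.job_done())"
```

```text
the job is handed in; nothing more can be done
None
```

The fifteen-well block is mounted on the shaker: its tongue is home under the lip, the catch is over its ledge, it lies flat to within 0.4°, and the arm is clear. The job was handed in at about 19 s, with pushing forces read at no more than about 18 N.

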